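Lay the spanner in its bay and push both spanners home

ROBOT

A 6-joint arm with a two-finger parallel gripper is mounted at the origin on a cart in front of the work surface, level with it; the furniture and walls round the work are solid. World frame = base frame: x ahead of the robot, y to its left, z up, the work surface at z = 0. Lengths are in m, angles in rad, forces in N, time in s.
With the tool pointing down it reaches from about 0.35 to 0.975 m from the base axis. Payload 4.9 kg.
Tool frame: the origin (TCP) lies on the mounting face of the last link; the fingertips stand 173 mm ahead of it and the grasp point (between the pads) lies 155 mm ahead of it (tcp_to_grasp is the distance from the TCP to the grasp point, in m); z points along the fingers, y is the line along which they close (so a half turn about z gives the same grasp; the last joint's range is limited). The gripper opens to 85 mm and grips with 20 to 120 N. Pads are 22 mm wide; open, the fingers measure 114 mm over their backs; the gripper's body (76 mm by 85 mm) begins 54 mm behind the grasp point. The pads swing forward as they close: fully open they stand 13 mm farther back than shut.
Start: joints at [-1.34, 0.053, 1.613, -0, 1.476, -0.119], TCP at [0.214, -0.587, 0.405] pointing down, gripper open.
Joint ranges: [-3.01, 3.01], [-1.01, 2.22], [0.06, 2.58], [-1.02, 4.17], [0.09, 2.62], [-3.14, 3.14]. Speed limits (rad/s): [2.57, 2.57, 3.14, 3.14, 3.14, 3.14].

INTERFACE

Orientations are given as a rotation vector (axis times angle).
In Python, from station import get_obs, get_image, calibration, finish_job, tcp_to_grasp gives the robot as it stands. The module is installed in compiled form; this text tells all that it offers.
- The arm moves only by the tool arm_command, never from a script. Its argument "plan" is a list that holds one entry, the list of rows, each a list of 6 numbers: the shift along the tool's x, y, z in cm, then the turn, a rotation vector about the tool's x, y, z in rad. A call has 1 to 12 rows; each row is the pose to reach, as a shift and turn from the pose commanded when the call began, along the tool's axes at that moment; what a row does not reach only later rows make up. A row lasts 1/12 s, in which the tool goes at most 41.7 mm and 7.16 degrees, less where a joint would pass 70% of its speed; a pose out of reach is approached as far as the arm can. A call with a gripper value outside its range is refused whole. "gripper" is the closure, from -1 (fully open) to 1 (shut), set as the call begins (left out, the last holds). The fingers move at their own pace and stop on an object; "force" is the grip in N (left out, the last holds). Time passes only in rows, so rows that repeat a pose let the fingers close. It gives the time, the measured TCP pose, the force, the opening and the grip force at its end, in the units of the state.
- get_obs(): the state, without advancing time (a new reading comes with each control period).
- get_image(name): name is "scene" or "top" or "wrist"; returns (picture, depth): 384x512x3 uint8, blue, green, red; 384x512 float32, m along the optical axis (not along the pixel's ray), 0 where there is no reading.
- calibration(name): a dict with "fx", "fy", "cx", "cy" (pixels), "pose" (4x4, takes a point from camera to world coordinates). Camera axes: x right, y up, looking along -z (the intrinsics and any distortion apply to the point x, -y, -z); pixel columns grow to the right and rows downward; lengths in m; the calibration is good to about 2 mm. A picture is of the moment at which its call begins: read the wrist's pose just before it. calibration takes no time and is no camera call; for the wrist camera it gives the pose at the moment of the call.
- finish_job(): hands the job in; it is judged then, once.
The state is a dict: "t": time; "q": joint angles; "dq": joint speeds; "effort": joint torques, N m; "tool_pos": TCP position; "tool_rot": TCP orientation; "contact_force": force on the tool from outside, world axes, zero at the start; "wrist_torque": the same for the moment, N m; "opening": finger opening in m; "grip_force": force on a finger pad.
Only numpy, scipy, OpenCV 4.12 (cv2) and the standard library are available. Lean on these libraries where they do the work, as an engineer would, in place of code of your own. Each camera call takes 0.05 s, during which the arm holds its last target. There are 200 camera calls.

TASK

Lay the loose long spanner flat in the empty spanner bay, its closed ring end pointing into the bay (away from you), and slide it in under the bridge until the ring meets the hidden end stop. The short spanner already lies in the other bay but was not pushed in all the way: slide it fully home against its stop too. Feel for the stops and do not ram them, and leave the flange, the hex key and the nut where they are.

Things in the scene. Friction and masses are not known exactly. Their poses are not given: they have to be found in the camera images.
- spanner_17_mid (a point): centre (half-way along and half-way up the shank) of the loose long steel combination spanner, 186 x 30 x 8 mm, 0.1 to 0.2 kg, lying flat, loose. Its y axis points along the spanner to the closed ring end, z up. Shank 14 mm wide and 6 mm thick; ring 28 mm across and 8 mm thick; open jaw 29 mm across and 6 mm thick. This point: 3 mm above its underside.
- spanner_17_ring_end (a point): extreme tip of the long spanner's closed ring end, 93 mm from its centre, 3 mm above its underside.
- spanner_17_jaw_end (a point): extreme tip of the long spanner's open jaw end (the middle between the two prong tips), 93 mm from its centre; the end to push on. The jaw opens 17 mm wide towards the outside: a fingertip narrower than that can enter it, catch and drag the spanner back out, so push across both prongs.
- bay_17: grey sheet-metal bay for the long spanner, fixed, open at its front. Origin on the bench; x axis = the way the spanner slides in (away from the robot), z up. Floor 4 mm above the bench, x = -89 to 107 mm. To lay the spanner in with its ring just before the bridge, put its centre at x = -54 mm, y = 0; the jaw then sticks out at the front. End stop at x = 77 to 93 mm.
- bay_17_mouth (a point): middle of the front edge of the long bay's floor (bay x = -89 mm). Two low cheeks, 40 mm apart inside, tops 14 mm above the bench, run from here 16 mm inwards and flare 11 mm outwards; then 84 mm without cheeks for the fingers. A spanner that is home sticks out 4 to 20 mm in front of this edge, so it can be pushed from outside.
- bay_17_bridge (a point): middle of the front edge of the long bay's bare-metal bridge, on its underside, 17 mm above the bench (bay x = 53 mm; the bridge is 3 mm thick and reaches to the back). Rear cheeks, 36 mm apart inside, begin 27 mm in front of this edge, with a flared lead-in that begins 42 mm in front of it.
- stop_17: end stop block of the long spanner's bay, fixed, hidden under the bridge. Origin in the middle of its front face, 4 mm above the bench; its x axis points the way the spanner slides in, so the ring tip meets the block at x = 0. Its knurled adjusting knob shows behind the bay.
- spanner_13_mid (a point): centre (half-way along and half-way up the shank) of the short steel combination spanner, 152 x 23 x 8 mm, 0.06 to 0.11 kg, lying flat in its own bay, ring end first, some 20 to 55 mm short of its stop. Its y axis points along the spanner to the ring end, z up. Shank 10 mm wide, 6 mm thick. This point: 3 mm above its underside.
- spanner_13_ring_end (a point): extreme tip of the short spanner's closed ring end (ring 22 mm across, 8 mm thick), 76 mm from its centre.
- spanner_13_jaw_end (a point): extreme tip of the short spanner's open jaw end (22 mm across, 6 mm thick; the middle between the two prong tips; opening 13 mm wide), 76 mm from its centre, sticking out at the front of the bay; the end to push on.
- bay_13: grey sheet-metal bay for the short spanner, fixed, open at its front. Origin on the bench; x axis = the way the spanner slides in (away from the robot), z up. Floor 4 mm above the bench, x = -68 to 92 mm; front cheeks 32 mm, rear cheeks 29 mm apart inside; bridge from x = 40 mm to the back, 17 mm above the bench. End stop at x = 62 to 78 mm.
- bay_13_mouth (a point): middle of the front edge of the short bay's floor (bay x = -68 mm). The cheeks' flared ends stick out 11 mm further, tops 14 mm above the bench. A spanner that is home sticks out 6 to 22 mm in front of this edge, so it can be pushed from outside.
- stop_13: end stop block of the short spanner's bay, like the other: origin in the middle of its front face, 4 mm above the bench, x axis the way the spanner slides in.
- flange: bystander: round grey metal flange, 64 mm across and 35 mm high, standing on the bench; origin at the centre of its underside.
- hex_key: bystander: dark hex key, 32 x 114 x 7 mm, lying on the bench; origin at the centre of its underside.
- capstan_unit: obstacle, fixed: green and grey machine unit with long capstan handles on the right, about 0.3 m high, its four handles reaching up to 0.14 m towards the left and 0.1 m towards the robot from its origin on the bench beneath it; keep the arm and hand clear of it when coming in from the right.
- machine_vice: obstacle, fixed: low machine vice on the right of the work, 0.35 m long across the bench (along y), 0.1 m wide and 0.11 m high; origin on the bench under its middle.
- nut: bystander: grey hexagon nut, 22 x 26 x 12 mm, on the bench; origin at the centre of its underside.

How it is judged:
By the outcome, as a careful person would: the job done as asked, in the order asked, and still so for the second after the job is handed in, with the robot touching nothing.
It also fails if it takes over 54 s, if anything falls off the work surface, if the arm or the gripper's body presses on something with over 40 N, if the wrist force passes 120 N, or if a joint passes its speed limit or range.

## Working session

There is one attempt and no reset: what is moved stays moved. The work goes in short steps, Python scripts to look and compute and a tool call to move; the robot and the scene stay as the last step left them, time stands still between calls to the robot, and variables do not carry over. Pictures are saved under pics/ and viewed, at most 10 in all, crops included, and the job is handed in when it is done.

Besides the shell and the picture viewer there is one more tool, called after "Call:" as name(argument=value, ...), one argument or row to a line, values as JSON. arm_command: Moves the arm, as the interface text tells. Its arguments: {"type":"object","properties":{"plan":{"type":"array"},"gripper":{"type":"number"},"force":{"type":"number"}},"required":["plan"]}

```bash
mkdir -p pics; ls; cat > h.py <<'E'
import numpy as np, cv2
from station import *
def snap(n,f):
    c=calibration(n); im,d=get_image(n); cv2.imwrite(f'pics/{f}.png',im); np.savez(f'pics/{f}.npz',im=im,d=d,**{k:np.array(v) for k,v in c.items() if v is not None}); return im,d,c
def ray(c,u,v,z):
    T=np.array(c['pose']); r=T[:3,:3]@np.array([(u-c['cx'])/c['fx'],-(v-c['cy'])/c['fy'],-1.]); o=T[:3,3]
    return o+r*(z-o[2])/r[2]
def pt(c,u,v,d):
    T=np.array(c['pose']); return T[:3,3]+T[:3,:3]@(np.array([(u-c['cx'])/c['fx'],-(v-c['cy'])/c['fy'],-1.])*d)
E
python3 - <<'E'
from h import *
for n in ('top','scene'):
    im,d,c=snap(n,n+'0'); print(n,c)
a=cv2.imread('pics/top0.png'); cv2.imwrite('pics/top0b.png',cv2.resize(a,(800,600),interpolation=cv2.INTER_CUBIC))
print(get_obs(),tcp_to_grasp)
E
```

```text
pics
top {'fx': 457.2655764275951, 'fy': 457.2655764275951, 'cx': 253.6558733057572, 'cy': 199.4634148250121, 'pose': array([[ 1.60815304e-02,  9.88561619e-01, -1.49957693e-01,
         3.58798300e-01],
       [-9.99864850e-01,  1.64118684e-02,  9.65514045e-04,
         8.18123558e-02],
       [ 3.41555605e-03,  1.49921899e-01,  9.88691943e-01,
         1.51088122e+00],
       [ 0.00000000e+00,  0.00000000e+00,  0.00000000e+00,
         1.00000000e+00]])}
scene {'fx': 494.8888396798527, 'fy': 494.8888396798527, 'cx': 252.30486160457662, 'cy': 199.6329322430914, 'pose': array([[ 0.99966361, -0.02310214,  0.01178825,  0.59106567],
       [ 0.02587854,  0.85825265, -0.51257457, -0.66489338],
       [ 0.00172428,  0.5127072 ,  0.85856179,  1.33962055],
       [ 0.        ,  0.        ,  0.        ,  1.        ]])}
{'t': 0.1, 'q': array([-1.33999531e+00,  5.32953109e-02,  1.61415338e+00,  1.66358338e-05,
        1.47601427e+00, -1.19017882e-01]), 'dq': array([-0.00144251, -0.00012179, -0.00302431,  0.00107078, -0.00016612,
       -0.00035814]), 'effort': array([ 5.00975002e-04, -3.94895875e+01, -3.71365499e+01, -6.85678901e-05,
        3.89717243e-03,  3.40567203e-05]), 'tool_pos': array([ 0.2141402 , -0.58691085,  0.40358487]), 'tool_rot': array([-3.09181980e+00, -5.46369134e-01,  1.38063796e-04]), 'contact_force': array([-0.03371872, -0.21662983, -0.55950243]), 'wrist_torque': array([-0.00717359, -0.02006289,  0.02239416]), 'grip_force': 0.0, 'opening': 0.08543238944003781} 0.1547
```

View pics/top0b.png

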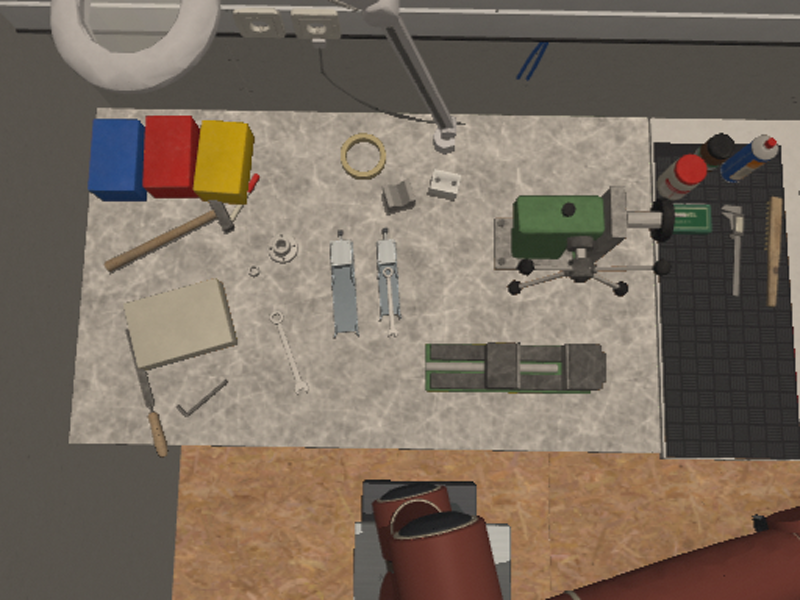

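View pics/scene0.png

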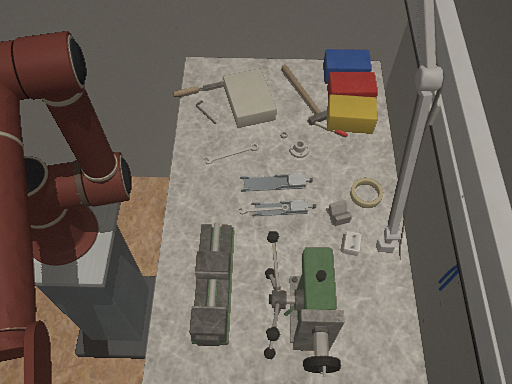

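Top view (800 px scale): the long spanner's ring is at (276,317) and its jaw at (302,390). The empty bay runs from mouth (345,335) to bridge (342,262). The short spanner's jaw is at (392,333), with its bay at x≈388. The vice and capstan unit are on the right.

```bash
python3 - <<'E'
from h import *
f=np.load('pics/top0.npz'); c={k:f[k] for k in('fx','fy','cx','cy','pose')}
s=1.5625
for n,u,v,z in [('ring',276,313,.004),('jaw',303,392,.003),('mouthL',334,337,.004),('mouthR',356,335,.004),('bridgeL',331,265,.02),('bridgeR',354,265,.02),('13jaw',392,334,.007),('13ring',388,268,.008),('b13L',380,320,.004),('b13R',400,318,.004),('b13brL',377,265,.02),('b13brR',398,265,.02),('nut',254,271,.01),('flange',282,247,.03),('vice',515,367,.1),('viceL',426,345,.08),('hex',200,400,.005)]:
    print(n,np.round(ray(c,u/s,v/s,z),3), 'depth',np.round(pt(c,u/s,v/s,f['d'][int(v/s),int(u/s)]),3))
im=f['im']; cr=im[140:260,165:275]; cv2.imwrite('pics/crop.png',cv2.resize(cr,None,fx=5,fy=5,interpolation=cv2.INTER_CUBIC))
E
```

```text
ring [0.58  0.337 0.004] depth [0.58  0.336 0.008]
jaw [0.414 0.273 0.003] depth [0.414 0.274 0.   ]
mouthL [0.531 0.212 0.004] depth [ 0.531  0.212 -0.   ]
mouthR [0.536 0.165 0.004] depth [0.536 0.165 0.003]
bridgeL [0.683 0.221 0.02 ] depth [ 0.689  0.224 -0.005]
bridgeR [0.684 0.172 0.02 ] depth [ 0.689  0.174 -0.003]
13jaw [0.539 0.089 0.007] depth [0.538 0.089 0.011]
13ring [0.681 0.1   0.008] depth [0.68  0.1   0.014]
b13L [0.569 0.115 0.004] depth [0.567 0.115 0.014]
b13R [0.574 0.072 0.004] depth [0.573 0.072 0.009]
b13brL [0.685 0.123 0.02 ] depth [ 0.691  0.124 -0.007]
b13brR [0.686 0.078 0.02 ] depth [ 0.691  0.078 -0.004]
nut [0.669 0.387 0.01 ] depth [ 0.672  0.389 -0.004]
flange [0.718 0.325 0.03 ] depth [ 0.726  0.331 -0.002]
vice [ 0.466 -0.156  0.1  ] depth [ 0.465 -0.154  0.11 ]
viceL [0.509 0.02  0.08 ] depth [0.515 0.017 0.019]
hex [0.394 0.488 0.005] depth [0.394 0.487 0.006]
```

View pics/crop.png

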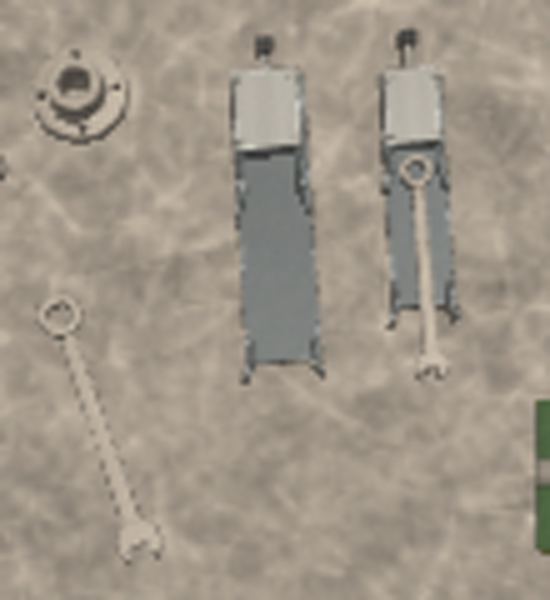

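The crop shows the same layout more closely: the spanner heads about 0.37 rad, which the tool already matches, and the bay heads about 0.05 rad. I'm moving above the loose spanner.

Call:
arm_command(
  plan=[
    [[54, -73.5, 4, 0, 0, 0], [54, -73.5, 4, 0, 0, 0], [54, -73.5, 4, 0, 0, 0], [54, -73.5, 4, 0, 0, 0], [54, -73.5, 4, 0, 0, 0], [54, -73.5, 4, 0, 0, 0], [54, -73.5, 4, 0, 0, 0], [54, -73.5, 4, 0, 0, 0], [54, -73.5, 4, 0, 0, 0], [54, -73.5, 4, 0, 0, 0], [54, -73.5, 4, 0, 0, 0], [54, -73.5, 4, 0, 0, 0]],
  ],
)

```text
t: 1.1
tool_pos: [0.3538, -0.1056, 0.3824]
tool_rot: [3.094, 0.545, 0.001]
contact_force: [0.8, -0.3, -0.1]
opening: 0.0854
grip_force: 0.0
```

Call:
arm_command(
  plan=[
    [[24, -33, 2, 0, 0, 0], [24, -33, 2, 0, 0, 0], [24, -33, 2, 0, 0, 0], [24, -33, 2, 0, 0, 0], [24, -33, 2, 0, 0, 0], [24, -33, 2, 0, 0, 0], [24, -33, 2, 0, 0, 0], [24, -33, 2, 0, 0, 0], [24, -33, 2, 0, 0, 0], [24, -33, 2, 0, 0, 0], [24, -33, 2, 0, 0, 0], [24, -33, 2, 0, 0, 0]],
  ],
)

```text
t: 2.1
tool_pos: [0.4663, 0.286, 0.3616]
tool_rot: [3.092, 0.551, -0.004]
contact_force: [0.0, 0.5, 0.5]
opening: 0.0848
grip_force: 0.0
```

```bash
python3 - <<'E'
from h import *
o=get_obs(); print(o['t'],o['tool_pos'],o['tool_rot'],o['q'])
im,d,c=snap('wrist','w1'); print(c['fx'],c['cx'],c['cy'],np.round(c['pose'],3))
E
```

```text
2.1 [0.46628354 0.28603953 0.3616495 ] [ 3.0920827   0.55088565 -0.00362881] [ 4.14234692e-01 -1.02716699e-01  1.83821546e+00 -2.53954831e-04
  1.40853244e+00  1.63245200e+00]
310.16579228987854 253.15997958956657 189.18113793189852 [[ 0.347  0.903  0.254  0.53 ]
 [-0.938  0.333  0.095  0.31 ]
 [ 0.001 -0.272  0.962  0.332]
 [ 0.     0.     0.     1.   ]]
```

View pics/w1.png

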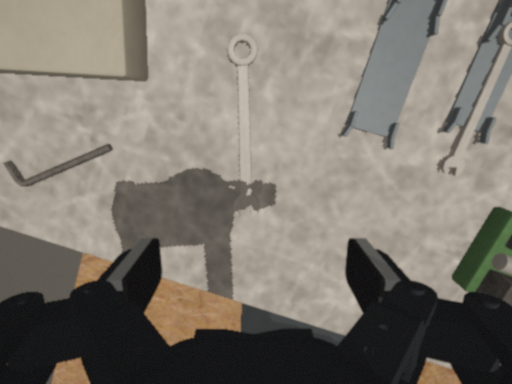

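Wrist view: ring centre is at (242,51), and the shank runs down to (246,180), where the jaw lies in the hand's shadow. The bay mouth floor edge runs from (352,131) to (386,138), and the short spanner's jaw is at (447,168).

```bash
cat >> h.py <<'E'
def to(x,y,z,h):
    from scipy.spatial.transform import Rotation as R
    o=get_obs(); A=R.from_rotvec(o['tool_rot']); d=A.inv().apply(np.array([x,y,z])-o['tool_pos'])*100
    B=R.from_matrix(np.array([[np.cos(h),np.sin(h),0],[np.sin(h),-np.cos(h),0],[0,0,-1]]).astype(float))
    print('shift cm',np.round(d,2),'turn',np.round((A.inv()*B).as_rotvec(),3))
E
python3 - <<'E'
from h import *
f=np.load('pics/w1.npz'); c={k:f[k] for k in('fx','fy','cx','cy','pose')}; im=f['im']
g=cv2.cvtColor(im,cv2.COLOR_BGR2GRAY).astype(int)
# shank centre per row from bright stretch
P=[]
for v in range(75,172,3):
    r=g[v,228:262]; b=np.median(np.r_[r[:8],r[-8:]]); w=np.clip(r-b-12,0,None); 
    if (w>0).sum()>5: P.append(ray(c,228+(w*np.arange(34)).sum()/w.sum(),v,.006)[:2])
P=np.array(P); vx,vy,x0,y0=cv2.fitLine(P.astype(np.float32),cv2.DIST_HUBER,0,.001,.001).ravel()
h=np.arctan2(vy,vx); h=h if abs(h)<1.5 else h-np.pi*np.sign(h)
u=np.array([np.cos(h),np.sin(h)]); 
rc=ray(c,242.5,51,.008)[:2]; tip=np.array([x0,y0])+u*(((rc-[x0,y0])@u)+.014)
print('n',len(P),'head',h,'ringc',rc,'tip',tip,'mid',tip-.093*u, 'tip px35',ray(c,241,34.5,.006)[:2])
for n,uu,vv,z in [('mL',352,131,.004),('mR',386,138,.004),('13jaw',447,168,.01)]: print(n,ray(c,uu,vv,z))
m=tip-.1*u; print('grasp',m); to(m[0],m[1],.20,h)
cr=im[0:190,330:512]; cv2.imwrite('pics/w1c.png',cv2.resize(cr,None,fx=3.1,fy=3.1,interpolation=cv2.INTER_CUBIC))
E
```

```text
n 21 head 0.3749811 ringc [0.57087882 0.33526048] tip [0.58370382 0.34090177] mid [0.49716597 0.30684006] tip px35 [0.58434237 0.34168864]
mL [0.53851791 0.20240848 0.004     ]
mR [0.54431353 0.16581647 0.004     ]
13jaw [0.53815705 0.09348849 0.01      ]
grasp [0.49065236 0.30427627]
shift cm [ 2.99 -0.98 16.19] turn [ 0.     0.002 -0.024]
```

View pics/w1c.png

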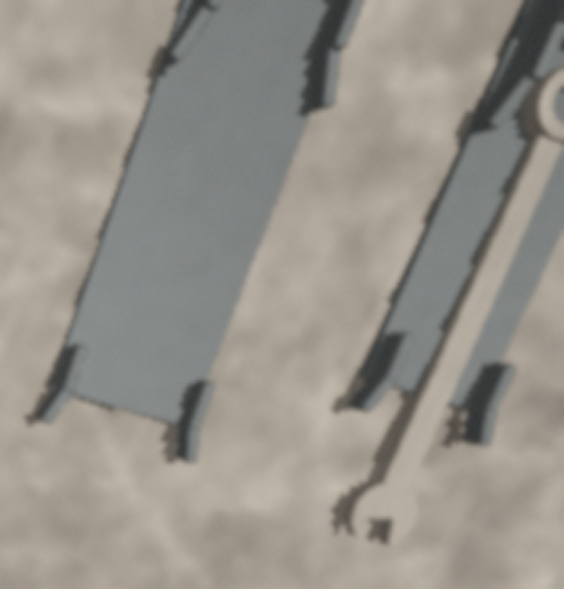

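Call:
arm_command(
  plan=[
    [[3, -1, 4, 0, 0, -0.024], [3, -1, 8, 0, 0, -0.024], [3, -1, 12, 0, 0, -0.024], [3, -1, 15, 0, 0, -0.024], [3, -1, 17, 0, 0, -0.024], [3, -1, 18, 0, 0, -0.024], [3, -1, 18.2, 0, 0, -0.024], [3, -1, 18.2, 0, 0, -0.024], [3, -1, 18.2, 0, 0, -0.024]],
  ],
  gripper=-0.3,
)

```text
t: 2.9
tool_pos: [0.4923, 0.3043, 0.1831]
tool_rot: [-3.086, -0.583, -0.006]
contact_force: [0.0, 0.8, 1.6]
opening: 0.0555
grip_force: 0.0
```

```bash
python3 - <<'E'
from h import *
to(.4907,.3043,.1755,.375); print(get_obs()['contact_force'])
f=np.load('pics/w1.npz'); c={k:f[k] for k in('fx','fy','cx','cy','pose')}
def fl(ps):
    P=np.array([ray(c,330+a/3.1,b/3.1,.004)[:2] for a,b in ps]); print(np.round(P,4)); d=P[1]-P[0]; return P,np.arctan2(d[1],d[0])
for ps in [[(78,335),(160,88)],[(212,365),(300,120)],[(393,320),(465,140)]]: print(fl(ps)[1])
print(fl([(75,397),(172,424)]))
print(fl([(362,517),(530,150)]),)
E
```

```text
shift cm [-0.15 -0.06  0.76] turn [-0.    -0.004 -0.002]
[0.01384088 0.84490977 1.55503631]
[[0.5607 0.2093]
 [0.6365 0.2173]]
0.10561544747683378
[[0.5674 0.1633]
 [0.6435 0.1723]]
0.11765095586604953
[[0.6009 0.1142]
 [0.6564 0.121 ]]
0.1216148092800679
[[0.542  0.2016]
 [0.5453 0.1669]]
(array([[0.54204625, 0.20155711],
       [0.5452712 , 0.16690634]]), np.float64(-1.477993755327454))
[[0.5394 0.0904]
 [0.661  0.1002]]
(array([[0.53940199, 0.09036561],
       [0.66095259, 0.10024014]]), np.float64(0.08106004908945687))
```

Call:
arm_command(
  plan=[
    [[-0.1, 0, 0.4, 0, 0, 0], [-0.1, 0, 0.7, 0, 0, 0], [-0.1, 0, 0.7, 0, 0, 0]],
  ],
  gripper=-0.3,
)

```text
t: 3.15
tool_pos: [0.4903, 0.304, 0.1742]
tool_rot: [-3.087, -0.584, -0.001]
contact_force: [-0.3, -0.6, 0.5]
opening: 0.0554
grip_force: 0.0
```

Call:
arm_command(
  plan=[
    [[0, 0, 0, 0, 0, 0], [0, 0, 0, 0, 0, 0], [0, 0, 0, 0, 0, 0], [0, 0, 0, 0, 0, 0], [0, 0, 0, 0, 0, 0], [0, 0, 0, 0, 0, 0]],
  ],
  gripper=1,
  force=40,
)

```text
t: 3.65
tool_pos: [0.4904, 0.3041, 0.1741]
tool_rot: [-3.087, -0.584, -0.001]
contact_force: [-0.3, 0.3, 2.3]
opening: 0.0118
grip_force: 39.6
```

Call:
arm_command(
  plan=[
    [[0, 0, -2, 0, 0, 0], [0, 0, -6, 0, 0, 0], [0, 0, -9, 0, 0, 0], [-2.5, 5, -11, 0, 0, 0.1], [-5, 9, -12, 0, 0, 0.2], [-6, 11.3, -12, 0, 0, 0.275], [-6, 11.3, -12, 0, 0, 0.275], [-6, 11.3, -12, 0, 0, 0.275], [-6, 11.3, -12, 0, 0, 0.275]],
  ],
)

```text
t: 4.4
tool_pos: [0.4755, 0.1767, 0.2933]
tool_rot: [-3.137, -0.154, 0.001]
contact_force: [0.4, 0.4, -2.8]
opening: 0.0117
grip_force: 39.6
```

```bash
python3 - <<'E'
from h import *
o=get_obs(); print(o['t'],o['tool_pos'],o['tool_rot'],o['opening'],o['grip_force'])
im,d,c=snap('wrist','w2'); cv2.imwrite('pics/w2b.png',cv2.resize(im,(800,600),interpolation=cv2.INTER_CUBIC))
E
```

```text
4.4 [0.47545936 0.17665153 0.29326115] [-3.13723284e+00 -1.53733351e-01  1.07284835e-03] 0.011675330859688627 39.58145320415497
```

View pics/w2b.png

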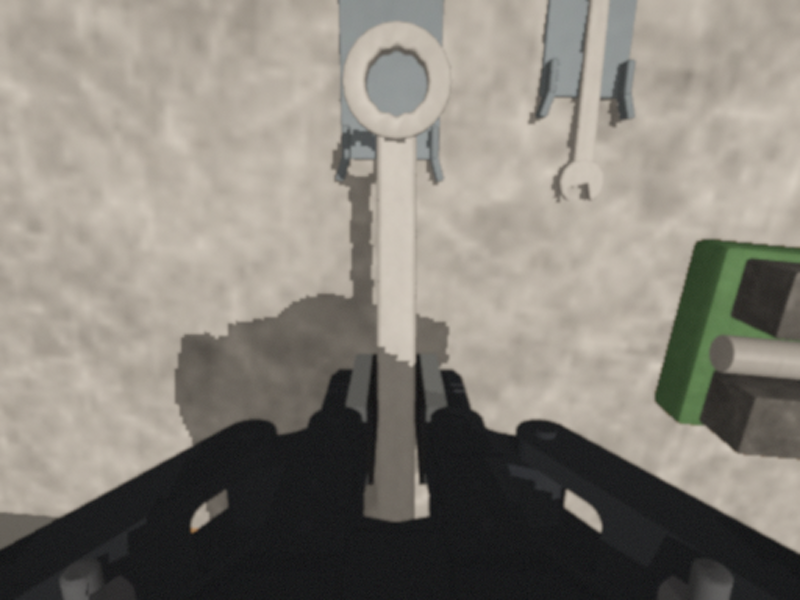

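Wrist view: the spanner is held straight, with its ring centre at (397,80) and shank axis at x≈397. The bay mouth edge is at row 160, from x≈352 to 432. The short spanner's jaw tip is near (580,200).

```bash
python3 - <<'E'
from h import *
f=np.load('pics/w2.npz'); c={k:f[k] for k in('fx','fy','cx','cy','pose')}; im=f['im']; d=f['d']; s=1.5625
hsv=cv2.cvtColor(im,cv2.COLOR_BGR2HSV)
b=im[...,0].astype(int)-im[...,2]; m=(b>5)
def bay(x0,x1,vs,name):
    L=[];R=[]
    for v in vs:
        w=np.where(m[v,x0:x1])[0]
        if len(w)>5: L.append(ray(c,x0+w[0]-.5,v,.004)[:2]); R.append(ray(c,x0+w[-1]+.5,v,.004)[:2])
    L=np.array(L);R=np.array(R); M=(L+R)/2
    k=np.polyfit(M[:,0],M[:,1],1); print(name,'width',np.median(np.hypot(*(L-R).T)),'slope L,R,M',np.polyfit(L[:,0],L[:,1],1)[0],np.polyfit(R[:,0],R[:,1],1)[0],k)
    return k
k17=bay(205,300,range(2,70,2),'17'); k13=bay(338,420,range(2,34,2),'13')
for n,u,v,z in [('m17',392,160,.004),('m13',588,98,.004),('13jaw',580,198,.007)]:
    p=ray(c,u/s,v/s,z); print(n,p, np.polyval(k17 if n=='m17' else k13,p[0]))
zr=.127
print('depth z ring', pt(c,253,30,d[18,253]) , pt(c,253,150,d[150,253]))
rc=ray(c,397.5/s,80/s,zr); sh=ray(c,397.5/s,300/s,zr-.002); print('ring c',rc,'shank',sh,'head',np.arctan2(*(rc-sh)[[1,0]]))
o=get_obs(); print(o['tool_pos'])
E
```

```text
Traceback (most recent call last):
IndexError: too many indices for array: array is 1-dimensional, but 2 were indexed
```

```bash
cat > m.py <<'E'
from h import *
f=np.load('pics/w2.npz'); c={k:f[k] for k in('fx','fy','cx','cy','pose')}; im=f['im']; d=f['d']; s=1.5625
print(im[5,220],im[5,260],im[5,200],im[5,355])
b=im[...,0].astype(int)-im[...,2]; m=(b>-3)
def bay(x0,x1,vs,name):
    L=[];R=[]
    for v in vs:
        w=np.where(m[v,x0:x1])[0]
        if len(w)>5: L.append(ray(c,x0+w[0]-.5,v,.004)[:2]); R.append(ray(c,x0+w[-1]+.5,v,.004)[:2])
    L=np.array(L);R=np.array(R); M=(L+R)/2
    k=np.polyfit(M[:,0],M[:,1],1); print(name,'width',np.median(np.hypot(*(L-R).T)),'slope L,R,M',np.polyfit(L[:,0],L[:,1],1)[0],np.polyfit(R[:,0],R[:,1],1)[0],k)
    return k
k17=bay(205,300,range(2,70,2),'17'); k13=bay(338,420,range(2,34,2),'13')
for n,u,v,z in [('m17',392,160,.004),('m13',588,98,.004),('13jaw',580,198,.007)]:
    p=ray(c,u/s,v/s,z); print(n,p, np.polyval(k17 if n=='m17' else k13,p[0]))
zr=.127
print('depth z ring', pt(c,253,18,d[18,253]) , pt(c,253,150,d[150,253]))
rc=ray(c,397.5/s,80/s,zr); sh=ray(c,397.5/s,300/s,zr-.002); print('ring c',rc,'shank',sh,'head',np.arctan2(*(rc-sh)[[1,0]]))
E
python3 m.py
```

```text
[143 144 141] [144 144 141] [154 165 174] [150 151 147]
17 width 0.03988323660640374 slope L,R,M 0.2600045506005214 -0.15761800451620875 [0.0604528  0.15741537]
13 width 0.04149807664492961 slope L,R,M 0.09188908027506759 0.07568252590762913 [0.08385385 0.04557422]
m17 [0.54313939 0.185289   0.004     ] 0.19024967011863436
m13 [0.58252278 0.09083801 0.004     ] 0.09442099949003348
13jaw [0.53390968 0.08606291 0.007     ] 0.09034460430411548
depth z ring [0.5751621  0.18673648 0.12790617] [0.52286227 0.18152236 0.12461441]
ring c [0.56335301 0.1849873  0.127     ] shank [0.50349137 0.17893653 0.125     ] head 0.10073714931411104
```

```bash
cat >> m.py <<'E'
print('---')
for v in range(2,76,6):
    w=np.where(m[v,205:300])[0]+205; print(v,w[0],w[-1],np.round(ray(c,w[0]-.5,v,.004)[:2],4),np.round(ray(c,w[-1]+.5,v,.004)[:2],4))
E
python3 m.py | sed 1,/---/d
python3 - <<'E'
from h import *
f=np.load('pics/top0.npz'); c={k:f[k] for k in('fx','fy','cx','cy','pose')}
# crop coords /5+(165,140): 17 floor edges & knobs
for n,a,b,z in [('17L',237,200,.004),('17L',243,360,.004),('17R',313,215,.004),('17R',321,355,.004),('brL',233,152,.02),('brR',300,149,.02),('bkL',233,72,.02),('bkR',299,68,.02),('knob',264,46,.015),('13bkL',381,72,.02),('13bkR',442,67,.02),('13brL',383,147,.02),('13brR',443,142,.02),('13knob',406,40,.015)]:
    print(n,np.round(ray(c,165+a/5,140+b/5,z),4))
E
```

```text
2 217 282 [0.6121 0.2177] [0.617  0.1689]
8 218 282 [0.6082 0.2167] [0.6131 0.1684]
14 218 282 [0.6042 0.2164] [0.6091 0.1679]
20 218 282 [0.6002 0.2161] [0.605  0.1674]
26 218 281 [0.5961 0.2159] [0.6009 0.1676]
32 218 222 [0.592  0.2156] [0.5923 0.2118]
38 218 265 [0.5878 0.2153] [0.5914 0.1788]
44 237 270 [0.585  0.2005] [0.5876 0.1745]
50 235 272 [0.5807 0.2017] [0.5836 0.1725]
56 235 272 [0.5764 0.2013] [0.5793 0.172 ]
62 219 270 [0.5708 0.2134] [0.5748 0.173 ]
68 219 265 [0.5664 0.2131] [0.5701 0.1764]
74 219 225 [0.562  0.2127] [0.5626 0.2073]
17L [0.6511 0.2197 0.004 ]
17L [0.5431 0.2126 0.004 ]
17R [0.6417 0.1685 0.004 ]
17R [0.5473 0.1609 0.004 ]
brL [0.6804 0.2219 0.02  ]
brR [0.6832 0.1774 0.02  ]
bkL [0.7351 0.2235 0.02  ]
bkR [0.7386 0.1794 0.02  ]
knob [0.7547 0.2037 0.015 ]
13bkL [0.7368 0.1245 0.02  ]
13bkR [0.7409 0.0837 0.02  ]
13brL [0.6855 0.1221 0.02  ]
13brR [0.6896 0.0822 0.02  ]
13knob [0.7605 0.1083 0.015 ]
```

Call:
arm_command(
  plan=[
    [[3, 0, 1, 0, 0, 0], [6, -0.1, 3, 0, 0, 0], [9, -0.3, 5, 0, 0, 0], [10.1, -0.3, 7, 0, 0, 0], [10.1, -0.3, 8.5, 0, 0, 0], [10.1, -0.3, 9.5, 0, 0, 0], [10.1, -0.3, 9.5, 0, 0, 0], [10.1, -0.3, 9.5, 0, 0, 0]],
  ],
)

```text
t: 5.12
tool_pos: [0.5752, 0.1907, 0.1977]
tool_rot: [3.137, 0.157, -0.004]
contact_force: [0.9, -0.6, -1.8]
opening: 0.011
grip_force: 39.6
```

```bash
python3 - <<'E'
from h import *
o=get_obs(); print(o['t'],o['tool_pos'],o['tool_rot'],o['contact_force'])
to(.5755,.1896,.1785,.095)
im,d,c=snap('wrist','w3'); cv2.imwrite('pics/w3b.png',im)
E
```

```text
5.1167 [0.57523996 0.19066682 0.19773085] [ 3.13746318  0.15734697 -0.00356946] [ 0.92600789 -0.57825149 -1.81098237]
shift cm [0.02 0.11 1.92] turn [0.    0.002 0.005]
```

View pics/w3b.png

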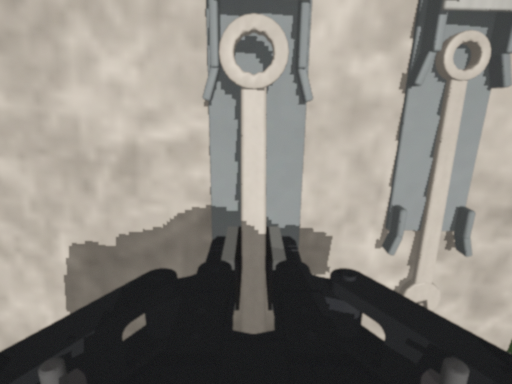

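Wrist view: the shank axis is at x≈254 and the bay centre at x≈257, so the spanner must shift about 1.5 mm right. The ring at (254,50) sits between the lead-in cheeks, short of the bridge.

Call:
arm_command(
  plan=[
    [[0, 0.15, 0.6, 0, 0, 0], [0, 0.15, 1.1, 0, 0, 0], [0, 0.15, 1.5, 0, 0, 0], [0, 0.15, 1.7, 0, 0, 0], [0, 0.15, 1.8, 0, 0, 0], [0, 0.15, 1.8, 0, 0, 0]],
  ],
)

```text
t: 5.67
tool_pos: [0.5759, 0.1882, 0.1805]
tool_rot: [3.138, 0.155, -0.001]
contact_force: [0.4, -0.1, -0.9]
opening: 0.0118
grip_force: 39.6
```

Call:
arm_command(
  plan=[
    [[0, 0, 0.08, 0, 0, 0], [0, 0, 0.16, 0, 0, 0], [0, 0, 0.22, 0, 0, 0], [0, 0, 0.22, 0, 0, 0]],
  ],
)

```text
t: 6.0
tool_pos: [0.576, 0.1883, 0.1786]
tool_rot: [-3.138, -0.155, 0.0]
contact_force: [-1.0, -0.0, -2.2]
opening: 0.0115
grip_force: 39.6
```

Call:
arm_command(
  plan=[
    [[0.25, 0, 0.03, 0, 0, 0], [0.5, 0, 0.03, 0, 0, 0], [0.75, 0, 0.03, 0, 0, 0], [1.0, 0, 0.03, 0, 0, 0], [1.25, 0, 0.03, 0, 0, 0], [1.5, 0, 0.03, 0, 0, 0], [1.75, 0, 0.03, 0, 0, 0], [2.0, 0, 0.03, 0, 0, 0], [2.2, 0, 0.03, 0, 0, 0], [2.4, 0, 0.03, 0, 0, 0], [2.4, 0, 0.03, 0, 0, 0]],
  ],
)

```text
t: 6.92
tool_pos: [0.6003, 0.1907, 0.1784]
tool_rot: [-3.138, -0.155, -0.001]
contact_force: [-0.0, 0.4, -1.6]
opening: 0.0113
grip_force: 39.6
```

Call:
arm_command(
  plan=[
    [[0.1, 0, 0, 0, 0, 0], [0.2, 0, 0, 0, 0, 0], [0.3, 0, 0, 0, 0, 0], [0.4, 0, 0, 0, 0, 0], [0.5, 0, 0, 0, 0, 0], [0.6, 0, 0, 0, 0, 0], [0.7, 0, 0, 0, 0, 0]],
  ],
  force=25,
)

```text
t: 7.5
tool_pos: [0.607, 0.1914, 0.1783]
tool_rot: [3.138, 0.155, 0.0]
contact_force: [0.1, 0.8, -1.8]
opening: 0.0115
grip_force: 39.6
```

Call:
arm_command(
  plan=[
    [[0.1, 0, 0, 0, 0, 0], [0.2, 0, 0, 0, 0, 0], [0.3, 0, 0, 0, 0, 0], [0.4, 0, 0, 0, 0, 0], [0.4, 0, 0, 0, 0, 0]],
  ],
)

```text
t: 7.92
tool_pos: [0.6111, 0.1918, 0.1784]
tool_rot: [-3.138, -0.155, -0.0]
contact_force: [1.2, 0.3, -1.5]
opening: 0.0115
grip_force: 39.6
```

Call:
arm_command(
  plan=[
    [[0.1, 0, 0, 0, 0, 0], [0.2, 0, 0, 0, 0, 0], [0.3, 0, 0, 0, 0, 0], [0.4, 0, 0, 0, 0, 0], [0.4, 0, 0, 0, 0, 0]],
  ],
)

```text
t: 8.33
tool_pos: [0.615, 0.1922, 0.1783]
tool_rot: [-3.138, -0.155, -0.0]
contact_force: [-0.5, 0.4, -1.3]
opening: 0.0114
grip_force: 39.6
```

Call:
arm_command(
  plan=[
    [[0.1, 0, 0, 0, 0, 0], [0.2, 0, 0, 0, 0, 0], [0.3, 0, 0, 0, 0, 0], [0.3, 0, 0, 0, 0, 0]],
  ],
)

```text
t: 8.67
tool_pos: [0.6166, 0.1924, 0.1781]
tool_rot: [3.137, 0.155, -0.011]
contact_force: [-8.5, -2.2, 5.2]
opening: 0.0116
grip_force: 40.4
```

The ring met the stop: −8.5 N in x at tool x 0.6166. Releasing and lifting now.

Call:
arm_command(
  plan=[
    [[-0.05, 0, 0, 0, 0, 0], [-0.05, 0, 0, 0, 0, 0], [-0.05, 0, 0, 0, 0, 0], [-0.05, 0, 0, 0, 0, 0], [-0.05, 0, -0.5, 0, 0, 0], [-0.05, 0, -2, 0, 0, 0], [-0.05, 0, -5, 0, 0, 0], [-4, 0, -6, 0, 0, 0], [-8, 0, -6, 0, 0, 0], [-12, 0, -6, 0, 0, 0], [-12, 0, -6, 0, 0, 0], [-12, 0, -6, 0, 0, 0]],
  ],
  gripper=-0.2,
)

```text
t: 9.67
tool_pos: [0.496, 0.1805, 0.2382]
tool_rot: [3.138, 0.156, -0.002]
contact_force: [1.0, -0.0, -0.0]
opening: 0.0511
grip_force: 0.0
```

```bash
python3 - <<'E'
from h import *
o=get_obs(); print(o['t'],o['tool_pos'],o['tool_rot'],o['contact_force'],o['q'])
im,d,c=snap('wrist','w4'); cv2.imwrite('pics/w4b.png',cv2.resize(im,(800,600),interpolation=cv2.INTER_CUBIC))
E
```

```text
9.6667 [0.49601049 0.18047585 0.23820659] [ 3.13758163e+00  1.56153740e-01 -1.50175824e-03] [ 1.04948643 -0.02860958 -0.03727667] [ 2.07914544e-01 -1.22741722e-02  1.97244647e+00  2.69326344e-05
  1.18238456e+00  1.67924508e+00]
```

View pics/w4b.png

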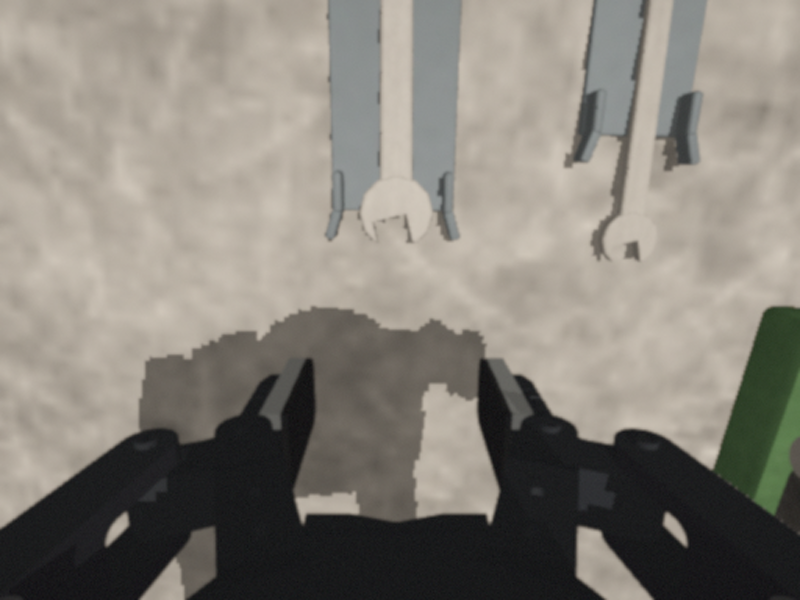

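Wrist view: the long spanner lies straight in its bay, with its jaw tip at (393,241), about 11 mm outside the mouth edge (row 210). The short spanner's jaw tip is at (627,260), with its bay mouth near row 137.

```bash
python3 - <<'E'
from h import *
f=np.load('pics/w4.npz'); c={k:f[k] for k in('fx','fy','cx','cy','pose')}; s=1.5625
for n,u,v,z in [('17jaw',394,241,.008),('17 head c',396,212,.010),('m17L',340,211,.004),('m17R',448,211,.004),('13jaw',628,260,.008),('13jawc',632,236,.010),('13shank',656,30,.010),('13shank',641,170,.01),('m13L',602,136,.004),('m13R',675,136,.004),('flL',573,162,.012),('flR',691,162,.012),('17flL',327,238,.012),('17flR',458,238,.012)]:
    print(n,np.round(ray(c,u/s,v/s,z)[:2],4))
p=ray(c,394/s,241/s,.008); to(p[0]-.020,p[1],.1775,.095)
E
```

```text
17jaw [0.5314 0.1846]
17 head c [0.5436 0.185 ]
m17L [0.5411 0.2082]
m17R [0.5456 0.1634]
13jaw [0.5333 0.0858]
13jawc [0.5437 0.0875]
13shank [0.6194 0.0963]
13shank [0.5698 0.09  ]
m13L [0.5814 0.1058]
m13R [0.5844 0.0766]
flL [0.5701 0.1182]
flR [0.5747 0.0722]
17flL [0.5306 0.2119]
17flR [0.5359 0.1588]
shift cm [ 1.36 -0.26  6.2 ] turn [-0.    -0.002  0.004]
```

Call:
arm_command(
  plan=[
    [[0.8, -0.15, 0, 0, 0, 0], [0.8, -0.15, 1, 0, 0, 0], [0.8, -0.15, 2, 0, 0, 0], [0.8, -0.15, 3, 0, 0, 0], [0.8, -0.15, 4, 0, 0, 0], [0.8, -0.15, 5, 0, 0, 0], [0.8, -0.15, 5.6, 0, 0, 0], [0.8, -0.15, 6.0, 0, 0, 0], [0.8, -0.15, 6.0, 0, 0, 0]],
  ],
  gripper=1,
)

```text
t: 10.47
tool_pos: [0.5057, 0.1828, 0.1768]
tool_rot: [3.137, 0.155, -0.004]
contact_force: [-0.4, 0.4, -0.4]
opening: 0.0001
grip_force: 0.0
```

Call:
arm_command(
  plan=[
    [[0.3, 0, 0, 0, 0, 0], [0.6, 0, 0, 0, 0, 0], [0.8, 0, 0, 0, 0, 0], [1.0, 0, 0, 0, 0, 0], [1.1, 0, 0, 0, 0, 0], [1.2, 0, 0, 0, 0, 0], [1.3, 0, 0, 0, 0, 0], [1.3, 0, 0, 0, 0, 0]],
  ],
)

```text
t: 11.13
tool_pos: [0.5193, 0.1842, 0.1784]
tool_rot: [-3.138, -0.155, -0.0]
contact_force: [-0.2, 1.1, 0.6]
opening: -0.0002
grip_force: 0.0
```

Call:
arm_command(
  plan=[
    [[0.08, 0, 0, 0, 0, 0], [0.16, 0, 0, 0, 0, 0], [0.24, 0, 0, 0, 0, 0], [0.24, 0, 0, 0, 0, 0]],
  ],
)

```text
t: 11.47
tool_pos: [0.5216, 0.1844, 0.1782]
tool_rot: [3.138, 0.155, -0.0]
contact_force: [-0.4, -0.5, 0.1]
opening: -0.0002
grip_force: 0.2
```

Call:
arm_command(
  plan=[
    [[0.08, 0, 0, 0, 0, 0], [0.15, 0, 0, 0, 0, 0], [0.15, 0, 0, 0, 0, 0]],
  ],
)

```text
t: 11.72
tool_pos: [0.5231, 0.1845, 0.1783]
tool_rot: [3.138, 0.155, 0.0]
contact_force: [-0.1, -0.3, -0.1]
opening: -0.0001
grip_force: 0.2
```

Call:
arm_command(
  plan=[
    [[0.08, 0, 0, 0, 0, 0], [0.16, 0, 0, 0, 0, 0], [0.22, 0, 0, 0, 0, 0], [0.22, 0, 0, 0, 0, 0]],
  ],
)

```text
t: 12.05
tool_pos: [0.5249, 0.1848, 0.178]
tool_rot: [3.138, 0.155, -0.003]
contact_force: [-3.2, -0.8, 1.1]
opening: 0.0004
grip_force: 1.9
```

Call:
arm_command(
  plan=[
    [[0.08, 0, 0, 0, 0, 0], [0.15, 0, 0, 0, 0, 0], [0.15, 0, 0, 0, 0, 0]],
  ],
)

```text
t: 12.3
tool_pos: [0.5259, 0.185, 0.1778]
tool_rot: [3.138, 0.155, -0.006]
contact_force: [-5.9, 0.2, 2.4]
opening: -0.0001
grip_force: 3.8
```

Call:
arm_command(
  plan=[
    [[0.06, 0, 0, 0, 0, 0], [0.12, 0, 0, 0, 0, 0], [0.12, 0, 0, 0, 0, 0]],
  ],
)

```text
t: 12.55
tool_pos: [0.5267, 0.1851, 0.1776]
tool_rot: [3.138, 0.155, -0.009]
contact_force: [-8.0, -0.7, 5.6]
opening: -0.0
grip_force: 5.2
```

Firm contact: the long spanner is home. Backing off and moving to the short spanner.

Call:
arm_command(
  plan=[
    [[-0.5, 0, 0, 0, 0, 0], [-2, 0, 0, 0, 0, 0], [-3, 0, -1, 0, 0, 0], [-3, 0, -3.5, 0, 0, 0], [-2.9, 2.5, -6, 0, 0, 0], [-2.9, 6, -6, 0, 0, 0], [-2.9, 9, -6, 0, 0, 0], [-2.9, 10, -6, 0, 0, 0], [-2.9, 10, -6, 0, 0, 0], [-2.9, 10, -6, 0, 0, 0]],
  ],
)

```text
t: 13.38
tool_pos: [0.5091, 0.0826, 0.2384]
tool_rot: [-3.137, -0.153, -0.001]
contact_force: [-0.0, 0.4, -0.5]
opening: 0.0001
grip_force: 0.0
```

```bash
python3 - <<'E'
from h import *
o=get_obs(); print(o['t'],o['tool_pos'],o['tool_rot'],o['contact_force'])
to(.508,.083,.178,.095)
im,d,c=snap('wrist','w5'); cv2.imwrite('pics/w5b.png',im)
E
```

```text
13.3833 [0.50907494 0.08263249 0.23835878] [-3.13724996e+00 -1.52890949e-01 -1.48051165e-03] [-0.02384308  0.39604809 -0.52855587]
shift cm [-0.11 -0.04  6.04] turn [-0.001 -0.001  0.002]
```

View pics/w5b.png

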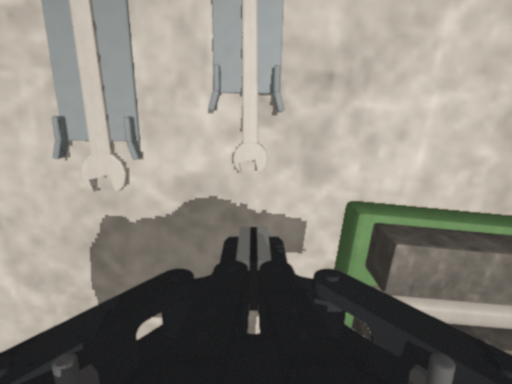

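Wrist view: the short spanner's jaw tip is at (251,170), in line with the fingers. The long spanner's jaw tip is at (103,190) with its mouth row ≈140, so it seems to stick out more than before. I'll check this.

```bash
python3 - <<'E'
from h import *
f=np.load('pics/w5.npz'); c={k:f[k] for k in('fx','fy','cx','cy','pose')}
for n,u,v,z in [('17jawL',95,188,.008),('17jawR',116,189,.008),('m17L',63,141,.004),('m17R',132,139,.004),('17shank',81,20,.01),('17shank2',97,140,.01),('13jawL',243,171,.008),('13jawR',259,169,.008),('13c',250,154,.01),('fingL',236,235,.07),('fingR',272,235,.07)]:
    print(n,np.round(ray(c,u,v,z)[:2],4))
im=f['im'].copy()
cv2.imwrite('pics/w5c.png',np.vstack([cv2.resize(im[90:215,30:160],None,fx=4,fy=4,interpolation=cv2.INTER_CUBIC)]))
E
```

```text
17jawL [0.5118 0.1896]
17jawR [0.5125 0.1756]
m17L [0.5407 0.2113]
m17R [0.5465 0.1662]
17shank [0.613  0.1929]
17shank2 [0.5445 0.1861]
13jawL [0.5332 0.0918]
13jawR [0.5356 0.0815]
13c [0.5452 0.0883]
fingL [0.5149 0.0916]
fingR [0.5166 0.0743]
```

View pics/w5c.png

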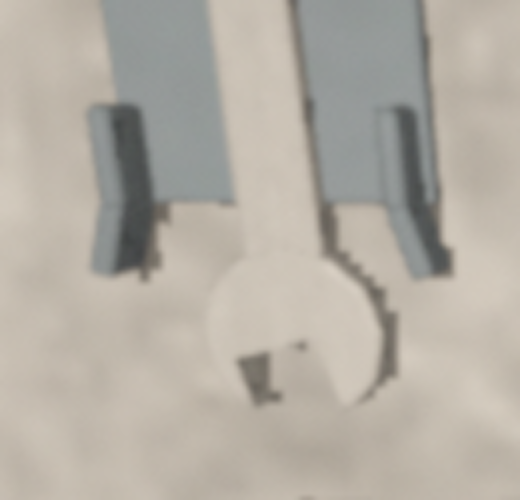

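The closed fingertips went into the jaw and dragged the long spanner about 19 mm back out. I'll push it again with the fingers spread 16 mm so that each bears on a prong.

Call:
arm_command(
  plan=[
    [[-2, -3, 0, 0, 0, 0], [-2, -7, 0, 0, 0, 0], [-2, -9.5, 0, 0, 0, 0], [-2, -9.95, 1.5, 0, 0, 0], [-2, -9.95, 3.5, 0, 0, 0], [-2, -9.95, 5, 0, 0, 0], [-2, -9.95, 5.8, 0, 0, 0], [-2, -9.95, 6.0, 0, 0, 0], [-2, -9.95, 6.0, 0, 0, 0]],
  ],
  gripper=0.62,
)

```text
t: 14.18
tool_pos: [0.4788, 0.1803, 0.1777]
tool_rot: [3.138, 0.157, -0.002]
contact_force: [-0.9, -1.4, 0.8]
opening: 0.0162
grip_force: 0.0
```

```bash
python3 - <<'E'
from h import *
o=get_obs(); print(o['t'],o['tool_pos'],o['tool_rot'],o['contact_force'],o['opening'])
x=o['tool_pos'][0]; print('axis y here',.1829+.099*(x-.512)); to(.495,.1812,.178,.099)
E
```

```text
14.1833 [0.47882393 0.18030757 0.17767686] [ 3.13763474e+00  1.56509345e-01 -2.15040683e-03] [-0.91770163 -1.39208539  0.83655212] 0.01623867832111953
axis y here 0.17961556890723596
shift cm [ 1.62  0.07 -0.03] turn [-0.     0.001  0.001]
```

Call:
arm_command(
  plan=[
    [[0.4, 0.05, 0, 0, 0, 0], [0.8, 0.05, 0, 0, 0, 0], [1.2, 0.05, 0, 0, 0, 0], [1.5, 0.05, 0, 0, 0, 0], [1.8, 0.05, 0, 0, 0, 0], [2.05, 0.05, 0, 0, 0, 0], [2.3, 0.05, 0, 0, 0, 0], [2.55, 0.05, 0, 0, 0, 0], [2.8, 0.05, 0, 0, 0, 0], [3.05, 0.05, 0, 0, 0, 0], [3.25, 0.05, 0, 0, 0, 0], [3.4, 0.05, 0, 0, 0, 0]],
  ],
)

```text
t: 15.18
tool_pos: [0.5133, 0.1826, 0.1783]
tool_rot: [-3.138, -0.155, 0.0]
contact_force: [-1.0, -0.7, 1.1]
opening: 0.0158
grip_force: 0.8
```

Call:
arm_command(
  plan=[
    [[0.1, 0, 0, 0, 0, 0], [0.2, 0, 0, 0, 0, 0], [0.3, 0, 0, 0, 0, 0], [0.3, 0, 0, 0, 0, 0]],
  ],
)

```text
t: 15.52
tool_pos: [0.5162, 0.1829, 0.1783]
tool_rot: [-3.138, -0.155, -0.0]
contact_force: [-0.7, 0.1, 0.1]
opening: 0.0162
grip_force: 0.6
```

Call:
arm_command(
  plan=[
    [[0.1, 0, 0, 0, 0, 0], [0.2, 0, 0, 0, 0, 0], [0.3, 0, 0, 0, 0, 0], [0.3, 0, 0, 0, 0, 0]],
  ],
)

```text
t: 15.85
tool_pos: [0.5193, 0.1832, 0.1783]
tool_rot: [-3.138, -0.155, -0.001]
contact_force: [-0.7, -1.0, 1.3]
opening: 0.0163
grip_force: 0.6
```

Call:
arm_command(
  plan=[
    [[0.08, 0, 0, 0, 0, 0], [0.16, 0, 0, 0, 0, 0], [0.2, 0, 0, 0, 0, 0], [0.2, 0, 0, 0, 0, 0]],
  ],
)

```text
t: 16.18
tool_pos: [0.5211, 0.1834, 0.1783]
tool_rot: [-3.138, -0.155, 0.0]
contact_force: [-1.7, -0.8, 0.8]
opening: 0.0162
grip_force: 0.9
```

Call:
arm_command(
  plan=[
    [[0.08, 0, 0, 0, 0, 0], [0.16, 0, 0, 0, 0, 0], [0.2, 0, 0, 0, 0, 0], [0.2, 0, 0, 0, 0, 0]],
  ],
)

```text
t: 16.52
tool_pos: [0.5223, 0.1836, 0.1779]
tool_rot: [3.138, 0.155, -0.006]
contact_force: [-7.8, -0.8, 5.2]
opening: 0.0161
grip_force: 3.4
```

Call:
arm_command(
  plan=[
    [[0.08, 0, 0, 0, 0, 0], [0.15, 0, 0, 0, 0, 0], [0.15, 0, 0, 0, 0, 0]],
  ],
)

```text
t: 16.77
tool_pos: [0.5231, 0.1837, 0.1777]
tool_rot: [3.137, 0.155, -0.011]
contact_force: [-9.5, -1.5, 7.0]
opening: 0.0165
grip_force: 5.3
```

Home again (9.5 N). Retreating and going to the short spanner with a 9 mm spread.

Call:
arm_command(
  plan=[
    [[-0.5, 0, 0, 0, 0, 0], [-1.5, 0, 0, 0, 0, 0], [-3, 0, -0.5, 0, 0, 0], [-3, 0, -3, 0, 0, 0], [-2.8, 2.5, -6, 0, 0, 0], [-2.6, 6, -6, 0, 0, 0], [-2.6, 9, -6, 0, 0, 0], [-2.6, 9.8, -6, 0, 0, 0], [-2.6, 9.8, -6, 0, 0, 0], [-2.6, 9.8, -6, 0, 0, 0]],
  ],
)

```text
t: 17.6
tool_pos: [0.508, 0.0837, 0.2381]
tool_rot: [-3.137, -0.153, -0.0]
contact_force: [0.7, -0.4, -0.2]
opening: 0.0161
grip_force: 0.0
```

```bash
python3 - <<'E'
from h import *
o=get_obs(); print(o['t'],o['tool_pos'],o['tool_rot'],o['contact_force'],o['opening'])
to(.508,.0838,.178,.1)
im,d,c=snap('wrist','w6'); cv2.imwrite('pics/w6b.png',im)
E
```

```text
17.6 [0.50803927 0.08365216 0.23805023] [-3.13724996e+00 -1.53295634e-01 -2.23232835e-04] [ 0.68183994 -0.43217266 -0.18217683] 0.01613667652955236
shift cm [-0.   -0.01  6.01] turn [-0.001 -0.    -0.002]
```

View pics/w6b.png

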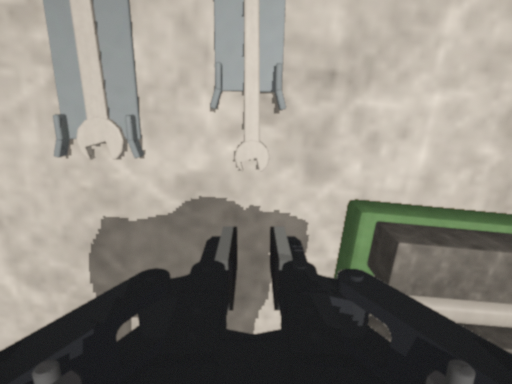

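Wrist view: the long spanner has stayed home, with its jaw tip at (98,159) level with the cheek ends. The short spanner's jaw tip is at (251,170), straight ahead of the fingers. I've now used up my pictures (11, one over the limit of 10), so from here on I'll work from numbers only.

Call:
arm_command(
  plan=[
    [[0, 0, 1.5, 0, 0, 0], [0, 0, 3, 0, 0, 0], [0, 0, 4.5, 0, 0, 0], [0, 0, 5.5, 0, 0, 0], [0, 0, 6.0, 0, 0, 0], [0, 0, 6.0, 0, 0, 0]],
  ],
  gripper=0.78,
)

```text
t: 18.15
tool_pos: [0.5075, 0.0844, 0.1767]
tool_rot: [-3.137, -0.157, 0.005]
contact_force: [0.2, 0.2, 0.0]
opening: 0.0091
grip_force: 0.0
```

Call:
arm_command(
  plan=[
    [[0.25, 0, 0, 0, 0, 0], [0.5, 0, 0, 0, 0, 0], [0.75, 0, 0, 0, 0, 0], [1.0, 0, 0, 0, 0, 0], [1.25, 0, 0, 0, 0, 0], [1.5, 0, 0, 0, 0, 0], [1.75, 0, 0, 0, 0, 0], [2.0, 0, 0, 0, 0, 0], [2.25, 0, 0, 0, 0, 0], [2.5, 0, 0, 0, 0, 0], [2.7, 0, 0, 0, 0, 0], [2.7, 0, 0, 0, 0, 0]],
  ],
)

```text
t: 19.15
tool_pos: [0.5356, 0.0863, 0.1784]
tool_rot: [-3.138, -0.155, -0.001]
contact_force: [-0.6, 0.4, -0.1]
opening: 0.0095
grip_force: 0.1
```

Call:
arm_command(
  plan=[
    [[0.12, 0, 0, 0, 0, 0], [0.24, 0, 0, 0, 0, 0], [0.36, 0, 0, 0, 0, 0], [0.48, 0, 0, 0, 0, 0], [0.6, 0, 0, 0, 0, 0], [0.72, 0, 0, 0, 0, 0], [0.84, 0, 0, 0, 0, 0], [0.84, 0, 0, 0, 0, 0]],
  ],
)

```text
t: 19.82
tool_pos: [0.5438, 0.0871, 0.1784]
tool_rot: [-3.138, -0.155, -0.001]
contact_force: [-0.9, -0.2, 0.6]
opening: 0.0099
grip_force: 0.2
```

Call:
arm_command(
  plan=[
    [[0.1, 0, 0, 0, 0, 0], [0.2, 0, 0, 0, 0, 0], [0.3, 0, 0, 0, 0, 0], [0.4, 0, 0, 0, 0, 0], [0.4, 0, 0, 0, 0, 0]],
  ],
)

```text
t: 20.23
tool_pos: [0.5477, 0.0875, 0.1783]
tool_rot: [3.138, 0.155, 0.0]
contact_force: [-1.0, -0.4, 0.1]
opening: 0.0092
grip_force: 0.2
```

Call:
arm_command(
  plan=[
    [[0.1, 0, 0, 0, 0, 0], [0.2, 0, 0, 0, 0, 0], [0.3, 0, 0, 0, 0, 0], [0.3, 0, 0, 0, 0, 0]],
  ],
)

```text
t: 20.57
tool_pos: [0.5507, 0.0878, 0.1784]
tool_rot: [3.138, 0.155, 0.001]
contact_force: [-1.1, 0.3, 0.0]
opening: 0.0097
grip_force: 0.2
```

Call:
arm_command(
  plan=[
    [[0.1, 0, 0, 0, 0, 0], [0.2, 0, 0, 0, 0, 0], [0.3, 0, 0, 0, 0, 0], [0.3, 0, 0, 0, 0, 0]],
  ],
)

```text
t: 20.9
tool_pos: [0.5537, 0.0881, 0.1784]
tool_rot: [-3.138, -0.155, -0.0]
contact_force: [-0.5, 0.3, -0.3]
opening: 0.0093
grip_force: 0.4
```

Call:
arm_command(
  plan=[
    [[0.1, 0, 0, 0, 0, 0], [0.2, 0, 0, 0, 0, 0], [0.2, 0, 0, 0, 0, 0]],
  ],
)

```text
t: 21.15
tool_pos: [0.5557, 0.0883, 0.1784]
tool_rot: [-3.138, -0.155, -0.001]
contact_force: [-1.2, 0.6, 1.3]
opening: 0.0093
grip_force: 0.3
```

Call:
arm_command(
  plan=[
    [[0.1, 0, 0, 0, 0, 0], [0.2, 0, 0, 0, 0, 0], [0.2, 0, 0, 0, 0, 0]],
  ],
)

```text
t: 21.4
tool_pos: [0.5577, 0.0885, 0.1784]
tool_rot: [-3.138, -0.155, -0.001]
contact_force: [-0.4, -0.3, -0.6]
opening: 0.0094
grip_force: 0.3
```

Call:
arm_command(
  plan=[
    [[0.1, 0, 0, 0, 0, 0], [0.2, 0, 0, 0, 0, 0], [0.2, 0, 0, 0, 0, 0]],
  ],
)

```text
t: 21.65
tool_pos: [0.5597, 0.0887, 0.1783]
tool_rot: [-3.138, -0.155, -0.001]
contact_force: [-0.8, 0.3, 0.0]
opening: 0.0091
grip_force: 0.3
```

Call:
arm_command(
  plan=[
    [[0.1, 0, 0, 0, 0, 0], [0.2, 0, 0, 0, 0, 0], [0.2, 0, 0, 0, 0, 0]],
  ],
)

```text
t: 21.9
tool_pos: [0.5617, 0.0889, 0.1784]
tool_rot: [-3.138, -0.155, -0.001]
contact_force: [-0.3, 0.4, 0.6]
opening: 0.0095
grip_force: 0.2
```

Call:
arm_command(
  plan=[
    [[0.1, 0, 0, 0, 0, 0], [0.2, 0, 0, 0, 0, 0], [0.2, 0, 0, 0, 0, 0]],
  ],
)

```text
t: 22.15
tool_pos: [0.563, 0.0891, 0.1781]
tool_rot: [3.138, 0.155, -0.004]
contact_force: [-4.7, -0.9, 3.7]
opening: 0.0094
grip_force: 2.4
```

Contact: −4.7 N near tool x 0.563. A small push to confirm.

Call:
arm_command(
  plan=[
    [[0.08, 0, 0, 0, 0, 0], [0.15, 0, 0, 0, 0, 0], [0.15, 0, 0, 0, 0, 0]],
  ],
)

```text
t: 22.4
tool_pos: [0.5639, 0.0892, 0.1779]
tool_rot: [3.138, 0.155, -0.009]
contact_force: [-8.5, -1.8, 6.5]
opening: 0.0095
grip_force: 4.5
```

Call:
arm_command(
  plan=[
    [[-0.4, 0, 0, 0, 0, 0], [-1.2, 0, 0, 0, 0, 0], [-3, 0, 0, 0, 0, 0], [-4, 0, -2, 0, 0, 0], [-5.5, 0, -5, 0, 0, 0], [-5.5, -2, -7, 0, 0, 0], [-5.5, -3, -8, 0, 0, 0], [-5.5, -3, -8, 0, 0, 0], [-5.5, -3, -8, 0, 0, 0]],
  ],
)

```text
t: 23.15
tool_pos: [0.5074, 0.114, 0.2584]
tool_rot: [3.137, 0.157, 0.003]
contact_force: [-0.7, -0.1, 0.2]
opening: 0.0094
grip_force: 0.0
```

```bash
python3 - <<'E'
from h import *
o=get_obs(); print(o['t'],o['tool_pos'],o['contact_force'])
im,d,c=snap('wrist','w7')
# height map: jaw tips by depth; spanner colour vs earlier w6
T=np.array(c['pose']); v,u=np.mgrid[0:384,0:512]
P=np.stack([(u-c['cx'])/c['fx'],-(v-c['cy'])/c['fy'],-np.ones_like(u,float)],-1)*d[...,None]@T[:3,:3].T+T[:3,3]
# bright spanner pixels within each lane, in front of the bay mouth
hsv=cv2.cvtColor(im,cv2.COLOR_BGR2HSV)
for n,cy,w,mx in (('17',.1845,.012,.5435),('13',.0895,.010,.583)):
    R=P[...,2]
    m=(abs(P[...,1]-(cy+.097*(P[...,0]-mx+.01)))<w)&(P[...,0]<mx+.02)&(P[...,0]>mx-.08)&(d>0)&(R<.03)
    for x in np.arange(mx-.05,mx+.011,.004):
        k=m&(abs(P[...,0]-x)<.002); print(n,round((mx-x)*1000),'mm before mouth z',np.round(np.percentile(R[k],[20,50,90])*1000,1) if k.sum()>3 else None,'V',np.round(np.median(hsv[k][:,2])) if k.any() else '')
E
```

```text
23.15 [0.50738353 0.11402782 0.25844923] [-0.71532811 -0.08859776  0.16853623]
17 50 mm before mouth z [0.6 1.  1.8] V 186.0
17 46 mm before mouth z [0.6 1.  1.9] V 179.0
17 42 mm before mouth z [0.8 1.2 2.2] V 179.0
17 38 mm before mouth z [0.6 1.2 2. ] V 183.0
17 34 mm before mouth z [0.6 1.1 1.8] V 184.0
17 30 mm before mouth z [0.6 1.1 1.9] V 187.0
17 26 mm before mouth z [0.5 1.  1.8] V 193.0
17 22 mm before mouth z [0.5 1.1 1.9] V 193.0
17 18 mm before mouth z [0.4 1.  1.9] V 195.0
17 14 mm before mouth z [0.5 1.1 2.1] V 196.0
17 10 mm before mouth z [ 0.6  1.6 11. ] V 192.0
17 6 mm before mouth z [ 1.   4.8 11.3] V 192.0
17 2 mm before mouth z [10.2 11.  11.9] V 202.0
17 -2 mm before mouth z [10.5 11.1 11.8] V 205.0
17 -6 mm before mouth z [10.6 11.1 11.9] V 206.0
17 -10 mm before mouth z [10.1 10.9 11.8] V 205.0
13 50 mm before mouth z [0.6 1.2 2.1] V 197.0
13 46 mm before mouth z [0.7 1.3 2. ] V 197.0
13 42 mm before mouth z [0.7 1.2 2.1] V 198.0
13 38 mm before mouth z [0.6 1.1 2. ] V 203.0
13 34 mm before mouth z [0.7 1.3 2.1] V 203.0
13 30 mm before mouth z [0.5 1.2 2. ] V 204.0
13 26 mm before mouth z [0.7 1.2 2. ] V 204.0
13 22 mm before mouth z [0.7 1.1 2.2] V 193.0
13 18 mm before mouth z [0.7 1.1 2.1] V 187.0
13 14 mm before mouth z [0.5 1.2 2.1] V 178.0
13 10 mm before mouth z [0.6 1.3 9.8] V 180.0
13 6 mm before mouth z [ 1.   1.9 11.5] V 182.0
13 2 mm before mouth z [ 9.8 11.  11.8] V 216.0
13 -2 mm before mouth z [10.7 11.1 12.1] V 220.0
13 -6 mm before mouth z [10.3 11.  11.9] V 220.0
13 -10 mm before mouth z [ 5.2  9.6 11.4] V 182.0
```

Depth check: both jaws stick out about 11 mm, lie flat and have stayed where the stops were felt. Handing in.

```bash
python3 -c "
from station import finish_job; print(finish_job())"
```

```text
the job is handed in; nothing more can be done
None
```

Job handed in at 23 s with both spanners home, flat and each felt against its stop at under 10 N; the long one was dragged out 19 mm by my first jaw push and had to be re-pushed, and I viewed 11 pictures against the limit of 10.

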